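# Open a reagent jar with a push-down-and-turn cap

### The job

Open the tall jar in the bottle rack, the one with the child-resistant cap: its shell only idles round unless it is kept pushed down while you turn it anticlockwise. Push firmly without forcing it, and when it runs against its stop it is free: lift it off and set it down gently, open side down, on the floor of the steel tray beside the scoop. The jar stays standing in its pocket, and the scoop and the other bottles in the rack stay where they are.

Things in the scene. Friction and masses are not known exactly. Their poses are not given: they have to be found in the camera images.
- cap_center (a point): Centre (on the axis, half-way up) of the jar's white ribbed cap: outer shell 64 mm in diameter, 37 mm high, top 18.5 mm above this point, open lower edge 18.5 mm below. z is the cap's axis, up; the orientation is that of the outer shell alone. The shell idles round on a hidden inner cap, held up by a spring. Whole cap about 90 g.
- cap_top (a point): Centre of the cap's top. How far the shell must be pushed differs from cap to cap: it meets the inner cap's teeth after 1.5 to 5.5 mm (4 to 9 N) and is home 4 mm deeper (9 to 14 N); the whole cap yields 3 mm more. Teeth are 60 degrees apart: where tooth stands on tooth, turn under light pressure until they drop in, then up to 36 degrees more until they bear. 10 to 20 N keeps them in; let go, it springs up.
- cap_shell: The same shell; origin in the middle of its open lower edge, z up. Inside, two lugs of the inner cap hook under rims of the neck. The driven inner cap turns easily (under 0.2 N m); it comes free after 65 to 98 degrees anticlockwise (seen from above) and 20 to 25 degrees later meets a hard stop, felt as a rising torque (1 N m is plenty), where it can still be lifted. It cannot be pulled off before.
- jar_rim (a point): Centre of the jar's mouth (under the cap at first), 152 mm above its underside. White square plastic jar, 84 x 84 mm, 108 mm to the shoulder, then a round neck; 0.64 to 0.92 kg. It stands loose in a rack pocket that keeps it from turning; pulling a cap still hooked lifts the jar. Closed, cap_center lies 3.5 mm above this point, the cap's edge 15 mm above the sloping shoulder. x, y square to its sides.
- tray_floor (a point): Centre of the floor (3 mm above the bench) of the steel tray, 230 mm (x) by 180 mm (y), inside 224 x 174 mm, rim 19 mm above the bench; fixed. z up. The cap may stand anywhere flat on the floor.
- tray_free (a point): Middle of the free part of the tray's floor, 22 mm from the centre to the -y side of the tray; the scoop lies along the +y side.
- scoop: Dark plastic scoop lying along x in the tray near its +y side, 150 mm long, 26 mm wide, 9 mm high. Origin under its middle.
- low_jar: Bystander in the rack: low square white jar, 84 mm square, 108 mm high, with a plain dark screw cap. Origin: centre of its underside.
- amber_bottle: Bystander in the rack: round brown bottle, 84 mm diameter, 114 mm high, with a narrow black cap. Origin: centre of its underside.
- rack: Grey plastic bottle rack, 95 x 277 mm, screwed to the bench; origin under its middle, z up. Floor 6 mm above the bench, walls 50 mm high. Three pockets 87 mm square in a row along y, 91 mm apart; the jar stands in one of them, the two shorter bottles (120 mm above the bench at most) in the others.
Mind the look-alikes: they are no part of the job. What is shaped like the part that bears jar_rim but blue or yellow is not meant.

How it is judged:
By the outcome, as a careful person would: the job done as asked, in the order asked, and still so for the second after the job is handed in, with the robot touching nothing.
It also fails if it takes over 64 s, if anything falls off the work surface, if the arm or the gripper's body presses on something with over 40 N, if the wrist force passes 120 N, or if a joint passes its speed limit or range.

### The arm

A 7-joint arm with a two-finger parallel gripper is mounted at the origin on the work surface. World frame = base frame: x ahead of the robot, y to its left, z up, the work surface at z = 0. Lengths are in m, angles in rad, forces in N, time in s.
With the tool pointing down it reaches from about 0.425 to 0.875 m from the base axis. Payload 8.4 kg.
Tool frame: the origin (TCP) lies on the centre line of the jaws, within the pads' length; the fingertips stand 19 mm ahead of it and the grasp point (between the pads) is the TCP (finger_overhang is the distance from the TCP to the fingertips, in m); z points along the fingers, y is the line along which they close (so a half turn about z gives the same grasp; the last joint's range is limited). The gripper opens to 87 mm and grips with 3 to 60 N. Pads are 19 mm wide; open, the fingers measure 117 mm over their backs; the gripper's body (75 mm by 190 mm) begins 51 mm behind the grasp point.
Start: joints at [1.228, 0.333, 0.04, 1.465, -0.013, 1.343, -0.059], TCP at [0.157, -0.631, 0.242] pointing down, gripper open.
Joint ranges: [-2.58, 2.58], [-0.38, 2.09], [-1.3, 1.39], [0.25, 2.4], [-1.5, 4.64], [0.08, 2.09], [-2.65, 2.65]. Speed limits (rad/s): [2.22, 2.22, 2.79, 2.79, 3.14, 3.14, 3.14].

### API

Orientations are given as a unit quaternion [x, y, z, w].
In Python, from cell import * gives the robot as it stands. Calls block until the motion is done:
- move_pose(position, orientation): joint-space move of the TCP to a pose.
- movel(position, vel=0.15, attitude=None, f_stop=None): straight line of the TCP; attitude=None keeps the orientation; vel is the mean speed in m/s. With f_stop (N) it stops when the force on the tool has changed by that much, and returns True; else False.
- move_j(angles): joint-space move.
- release() and clamp(effort=None): open the fingers fully, or close them until they stop; effort is the grip in N (None keeps the last).
- dwell(seconds).
- inverse_kinematics(position, orientation): joint angles nearest the present ones, or None.
- snapshot(name): name is "side" or "top"; returns (picture, depth): 400x640x3 uint8, red, green, blue; 400x640 float32, m along the optical axis (not along the pixel's ray), 0 where there is no reading.
- camera_info(name): a dict with "fx", "fy", "cx", "cy" (pixels), "distortion" ([k1, k2, p1, p2, k3] as OpenCV has them; the pictures are not rectified), "world_from_camera" (4x4, takes a point from camera to world coordinates). Camera axes: x right, y down, z forward; pixel columns grow to the right and rows downward; lengths in m; the calibration is good to about 2 mm. A picture is of the moment at which its call begins. camera_info takes no time and is no camera call.
A pose or a line that the arm cannot do raises Unreachable and nothing moves.
- job_done(): hands the job in, once; it reports no verdict.
Readings, each from a call of its own:
- read_time_s(): time.
- read_joint_pos(): joint angles.
- read_qvel(): joint speeds.
- read_tau(): joint torques, N m.
- read_tool_pos(): TCP position.
- read_tcp_rot(): TCP orientation.
- read_ft_force(): force on the tool from outside, world axes, zero at the start.
- read_ft_torque(): the same for the moment, N m.
- read_grip_width(): opening from 0.0 (shut) to 1.0 (fully open).
Only numpy, scipy, OpenCV 4.12 (cv2) and the standard library are available. Lean on these libraries where they do the work, as an engineer would, in place of code of your own. Each camera call takes 0.05 s, during which the arm holds its last target. There are 200 camera calls.

## Working session

There is one attempt and no reset: what is moved stays moved. The work goes in short steps, each a Python script; the robot and the scene stay as the last script left them, time stands still between calls to the robot, and variables do not carry over. Pictures are saved under pics/ and viewed, on a budget of 10 in all, crops included, one or two more only if the job needs it, and the job is handed in when it is done.

```bash
ls; mkdir -p pics; python3 - <<'E'
from cell import *
import cv2,numpy as np
for n in("top","side"):
    p,d=snapshot(n); cv2.imwrite(f"pics/{n}0.png",p[:,:,::-1]); np.savez(f"{n}0.npz",p=p,d=d)
    i=camera_info(n); print(n,i["fx"],i["cx"],i["cy"],i["distortion"],np.round(i["world_from_camera"],3).tolist())
print(read_time_s(),read_tcp_rot(),read_ft_force(),read_grip_width())
E
```

```text
pics
top 438.7064747944266 318.3944335358447 193.62093431735505 [0.04000828 0.         0.         0.         0.        ] [[-0.125, -0.968, 0.217, 0.215], [-0.992, 0.122, -0.026, 0.012], [-0.001, -0.219, -0.976, 1.131], [0.0, 0.0, 0.0, 1.0]]
side 427.7483492377495 320.80833772238884 200.10203402915292 [0.03682841 0.         0.         0.         0.        ] [[-0.99, -0.107, 0.093, 0.354], [-0.142, 0.707, -0.693, 0.582], [0.009, -0.699, -0.715, 0.731], [0.0, 0.0, 0.0, 1.0]]
0.1 [ 9.92582696e-01  1.21569209e-01 -1.53212400e-04 -7.04334100e-04] [-1.07205963  1.37752482 -0.15474506] 0.997643362361481
```

View pics/top0.png

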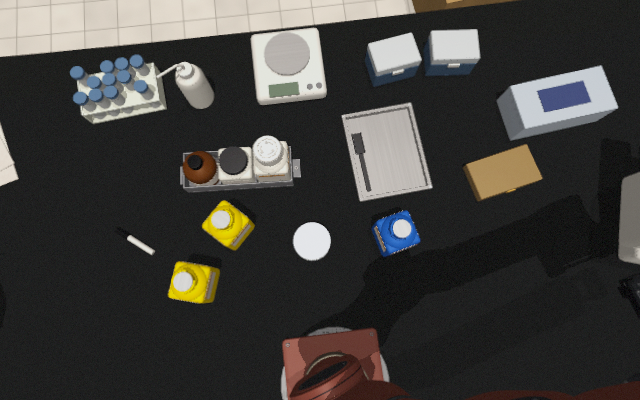

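View pics/side0.png

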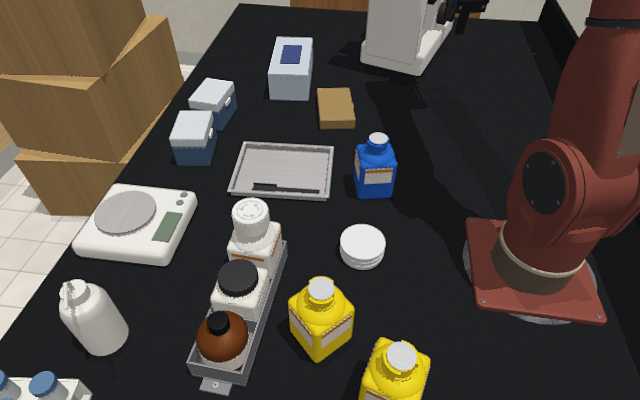

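Top view: the tall white jar's ribbed cap is at (268,150), and in the side view at (251,217). The look-alikes are the blue jar (398,232), the yellow jars (228,224) and (193,283), and a loose white lid (312,241). Only the white jar stands in the rack next to the low dark-capped jar (234,160) and the amber bottle (199,167). The tray is centred near (387,152), with the scoop at (362,160).

```bash
cat > h.py <<'E'
import cv2,numpy as np
from cell import *
def K(n):
    i=camera_info(n); return np.array([[i["fx"],0,i["cx"]],[0,i["fy"],i["cy"]],[0,0,1]]),np.array(i["distortion"]),np.array(i["world_from_camera"])
def cloud(n,d):
    k,c,T=K(n); v,u=np.mgrid[:400,:640]
    q=cv2.undistortPoints(np.stack([u,v],-1).reshape(-1,1,2).astype(float),k,c).reshape(400,640,2)
    P=np.dstack([q*d[...,None],d]); W=P@T[:3,:3].T+T[:3,3]; W[d==0]=np.nan; return W
def ray(n,uv,z):
    k,c,T=K(n); q=cv2.undistortPoints(np.array(uv,float).reshape(-1,1,2),k,c).reshape(-1,2)
    r=np.c_[q,np.ones(len(q))]@T[:3,:3].T; return T[:3,3]+r*((z-T[2,3])/r[:,2])[:,None]
def capfit(n,box,p,d,z=.180,zmin=.172):
    """centre of the cap's top disc: pixels near that height, min circle of the ray hits"""
    W=cloud(n,d); x0,x1,y0,y1=box; m=np.zeros((400,640),np.uint8)
    m[y0:y1,x0:x1]=((W[...,2]>zmin)&(W[...,2]<z+.02))[y0:y1,x0:x1]
    m=cv2.morphologyEx(m,cv2.MORPH_OPEN,np.ones((3,3)))
    c=max(cv2.findContours(m,0,1)[0],key=cv2.contourArea)
    e=ray(n,c.reshape(-1,2),z)[:,:2]; (cx,cy),r=cv2.minEnclosingCircle(e.astype(np.float32))
    return cx,cy,r,np.nanmedian(W[...,2][m>0])
E
python3 - <<'E'
from h import *
D={n:np.load(f"{n}0.npz") for n in("top","side")}
for n,b in(("top",(245,290,125,175)),("side",(225,275,190,245))):
    print(n,capfit(n,b,D[n]["p"],D[n]["d"]))
p,d=D["top"]["p"],D["top"]["d"]; W=cloud("top",d); hsv=cv2.cvtColor(p,cv2.COLOR_RGB2HSV)
def rect(m,box,z,lab):
    x0,x1,y0,y1=box; k=np.zeros((400,640),np.uint8); k[y0:y1,x0:x1]=m[y0:y1,x0:x1]
    c=max(cv2.findContours(k,0,1)[0],key=cv2.contourArea)
    r=cv2.minAreaRect(ray("top",c.reshape(-1,2),z)[:,:2].astype(np.float32)*1000); print(lab,r)
rect(hsv[...,2]>80,(335,440,95,205),.019,"tray rim")
rect((hsv[...,2]<80),(347,372,125,194),.008,"scoop")
rect((hsv[...,2]>45)|(W[...,2]>.03),(175,305,125,200),.05,"rack")
rect((W[...,2]>.100),(215,252,140,180),.108,"lowjar")
a=W[135:170,370:420,2]; print("trayfloor z",np.nanmedian(a))
print("low jar region h",np.nanmax(W[145:180,185:250,2]))
for n,b in(("top",(170,310,125,205)),("side",(180,310,185,400))):
    q=D[n]["p"][b[2]:b[3],b[0]:b[1],::-1]; q=cv2.resize(q,None,fx=390/q.shape[1],fy=390/q.shape[1]); D[n+"c"]=q
a,b=D["topc"],D["sidec"]; h=min(600,max(len(a),len(b)))
f=lambda q:cv2.copyMakeBorder(q[:h],0,h-len(q[:h]),0,0,0)
cv2.imwrite("pics/crop1.png",np.hstack([f(a),f(b)]))
E
```

```text
top (0.5451973676681519, 0.08877463638782501, 0.03255244344472885, np.float64(0.18125652724246122))
side (0.5450646877288818, 0.09363970160484314, 0.033934544771909714, np.float64(0.17967892675372243))
tray rim ((557.1450805664062, -209.9794464111328), (245.6913604736328, 194.72732543945312), 3.4828200340270996)
scoop ((522.4344482421875, -115.82713317871094), (26.2315673828125, 135.1199493408203), 82.04139709472656)
rack ((561.8993530273438, 171.30746459960938), (305.36468505859375, 140.9756622314453), 86.64299011230469)
lowjar ((551.914794921875, 179.18087768554688), (67.87835693359375, 71.07209777832031), 84.82552337646484)
trayfloor z 0.0035298240253325286
low jar region h 0.1251973062344851
```

View pics/crop1.png

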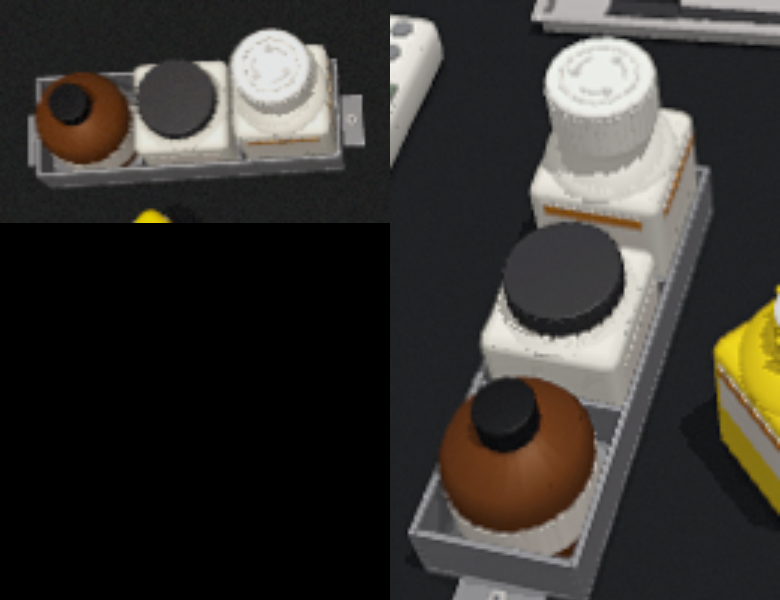

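The crop confirms the target: the white tall jar at the tray end of the rack. It has the white ribbed cap with arrows on top, and beside it are the dark-capped low jar and the amber bottle. Next I check IK for the wrist range and move above the cap.

```bash
cat >> h.py <<'E'
from scipy.spatial.transform import Rotation as R
def down(yaw): # tool z down, tool x at angle yaw in the world
    return (R.from_euler('z',yaw)*R.from_euler('x',np.pi)).as_quat()
C=np.array([.545,.0912])
E
python3 - <<'E'
from h import *
print(read_tool_pos())
for a in range(-180,180,30):
    for z in (.17,.30):
        q=inverse_kinematics([*C,z],down(np.radians(a))); print(a,z,None if q is None else np.round(q,2))
E
```

```text
[ 0.15675755 -0.63041036  0.24075946]
-180 0.17 [ 0.58  0.33 -0.97  1.76  0.29  1.21  1.09]
-180 0.3 [ 0.59  0.22 -0.97  1.58  0.18  1.44  1.18]
-150 0.17 [ 0.66  0.38 -1.09  1.76  0.36  1.23  1.57]
-150 0.3 [ 0.69  0.26 -1.1   1.57  0.23  1.45  1.67]
-120 0.17 [ 0.66  0.38 -1.09  1.76  0.36  1.23  2.09]
-120 0.3 [ 0.69  0.26 -1.1   1.57  0.23  1.45  2.19]
-90 0.17 [ 0.66  0.38 -1.09  1.76  0.36  1.23  2.62]
-90 0.3 None
-60 0.17 [-1.24  0.38  1.23  1.84 -0.39  1.2  -2.51]
-60 0.3 [-1.34  0.23  1.3   1.66 -0.22  1.42 -2.64]
-30 0.17 [ 0.5   0.3  -0.87  1.76  0.25  1.19 -2.54]
-30 0.3 [ 0.59  0.22 -0.96  1.58  0.18  1.44 -2.48]
0 0.17 [ 0.53  0.31 -0.91  1.76  0.26  1.2  -2.02]
0 0.3 [ 0.61  0.23 -1.    1.58  0.19  1.44 -1.97]
30 0.17 [ 0.57  0.33 -0.96  1.76  0.29  1.21 -1.52]
30 0.3 [ 0.64  0.24 -1.03  1.58  0.2   1.44 -1.45]
60 0.17 [ 0.6   0.34 -1.    1.76  0.3   1.21 -1.01]
60 0.3 [ 0.62  0.23 -1.    1.58  0.2   1.44 -0.92]
90 0.17 [ 0.59  0.34 -0.99  1.76  0.3   1.21 -0.48]
90 0.3 [ 0.6   0.22 -0.98  1.58  0.19  1.44 -0.39]
120 0.17 [ 0.59  0.34 -0.99  1.76  0.3   1.21  0.04]
120 0.3 [ 0.58  0.22 -0.96  1.58  0.18  1.44  0.14]
150 0.17 [ 0.58  0.33 -0.98  1.76  0.3   1.21  0.57]
150 0.3 [ 0.56  0.21 -0.93  1.58  0.17  1.44  0.67]
```

```bash
python3 - <<'E'
from h import *
q=down(np.radians(-20))
move_pose([*C,.29],q); print(read_time_s(),np.round(read_joint_pos(),3))
movel([*C,.215],vel=.12); print(read_time_s(),read_tool_pos(),np.round(read_joint_pos(),3),read_ft_force())
for n in("top","side"):
    p,d=snapshot(n); np.savez(f"{n}1.npz",p=p,d=d)
    P=p[90:240,190:350] if n=="top" else p[130:290,170:330]
    cv2.imwrite(f"pics/{n}1.png",cv2.resize(P[:150,:,::-1],None,fx=2.5,fy=2.5))
cv2.imwrite("pics/c1.png",np.hstack([cv2.imread("pics/top1.png"),cv2.imread("pics/side1.png")]))
E
```

```text
2.9833 [ 0.591  0.226 -0.965  1.593  0.187  1.421 -2.312]
3.7583 [0.54536777 0.09138509 0.2156451 ] [ 0.571  0.276 -0.953  1.703  0.234  1.283 -2.351] [ 0.75629983  0.56506699 -0.65061205]
```

View pics/c1.png

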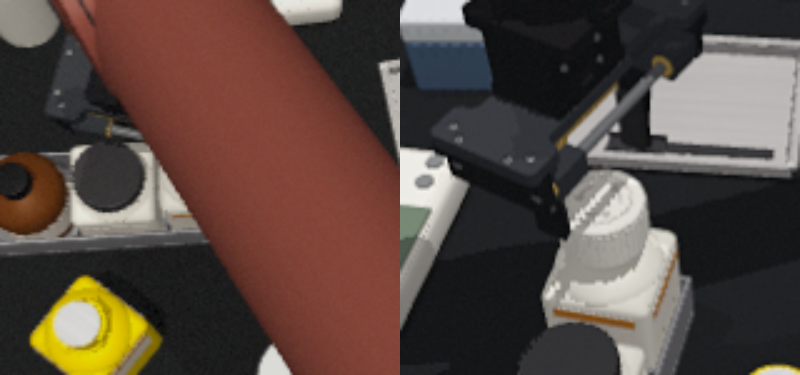

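The fingers straddle the cap: in the side crop the tips are near (557,235) and (632,145) and the cap top is at (603,197). Next I descend guarded, then grip lightly and read the lateral force.

```bash
python3 - <<'E'
from h import *
f0=np.array(read_ft_force())
print(movel([*C,.168],vel=.06,f_stop=5), read_tool_pos(), np.round(read_ft_force()-f0,2))
f0=np.array(read_ft_force());t0=np.array(read_ft_torque())
clamp(8); print(read_time_s(),"w",read_grip_width()*87,"dF",np.round(read_ft_force()-f0,2),np.round(read_ft_torque()-t0,2),read_tool_pos())
R_=R.from_quat(read_tcp_rot()).as_matrix(); print("tool dF",np.round(R_.T@(read_ft_force()-f0),2))
E
```

```text
False [0.54523465 0.09130705 0.16834788] [-0.91  0.33  0.45]
5.325 w 64.35412213440615 dF [-0.99 -2.66  1.91] [-0.55  0.23  0.07] [0.54499913 0.09056994 0.16804453]
tool dF [-0.02  2.84 -1.91]
```

```bash
cat >> h.py <<'E'
def fz(f0): return float(read_ft_force()[2]-f0[2])
E
python3 - <<'E'
from h import *
clamp(45); dwell(.1); f0=np.array(read_ft_force()); p=np.array(read_tool_pos()); np.save("f0.npy",np.r_[f0,read_ft_torque(),p]); print(np.round(f0,2),p,read_grip_width()*87)
z=p[2]; 
for i in range(18):
    z-=.0006; movel([p[0],p[1],z],vel=.01); f=fz(f0)
    print(i,round((z-p[2])*1e3,1),round((read_tool_pos()[2]-p[2])*1e3,2),round(f,2))
    if f>8.5: break
print(read_time_s(),np.round(read_ft_force()-f0,2),np.round(read_ft_torque(),2))
E
```

```text
[-0.75 -3.51  2.03] [0.54501343 0.0909343  0.16800079] 63.89896306182665
0 -0.6 -0.62 0.03
1 -1.2 -1.17 1.99
2 -1.8 -1.71 2.25
3 -2.4 -2.32 3.33
4 -3.0 -2.85 3.66
5 -3.6 -3.39 4.16
6 -4.2 -3.96 2.87
7 -4.8 -4.46 4.88
8 -5.4 -4.94 6.6
9 -6.0 -5.46 7.6
10 -6.6 -5.76 10.12
8.3917 [-2.94 -1.33 10.12] [-1.    0.91 -0.03]
```

```bash
cat >> h.py <<'E'
import json
def turn(S,dyaw,ft,n,tmax=.9,fmax=19):
    B=np.load("f0.npy")
    for i in range(n):
        S["yaw"]+=dyaw; move_pose([S["x"],S["y"],S["z"]],down(np.radians(S["yaw"])))
        f=fz(B[:3]); T=np.array(read_ft_torque())-B[3:6]
        print(round(S["yaw"]),"zc",round((S["z"]-B[8])*1e3,1),"z",round((read_tool_pos()[2]-B[8])*1e3,2),"fz",round(f,1),"T",np.round(T,2),"t",round(read_time_s(),1))
        json.dump(S,open("S.json","w"))
        if abs(T[2])>tmax: print("torque"); break
        S["z"]-=float(np.clip((ft-f)/3000,-.001,.001))
    json.dump(S,open("S.json","w"))
E
python3 - <<'E'
from h import *
B=np.load("f0.npy"); S=dict(x=B[6],y=B[7],z=B[8]-.0066,yaw=-20.)
turn(S,10,11,6)
E
```

```text
-10 zc -6.6 z -6.2 fz 6.4 T [-0.2   0.26  0.01] t 8.7
0 zc -7.6 z -7.22 fz 8.1 T [-0.3   0.25 -0.02] t 8.9
10 zc -8.6 z -8.12 fz 7.2 T [-0.4   0.32 -0.04] t 9.2
20 zc -9.6 z -8.9 fz 8.1 T [-0.52  0.23 -0.02] t 9.5
30 zc -10.5 z -9.28 fz 15.0 T [-0.77  0.47 -0.02] t 9.8
40 zc -9.5 z -8.79 fz 9.2 T [-0.63  0.1  -0.01] t 10.1
```

```bash
python3 - <<'E'
from h import *
S=json.load(open("S.json")); B=np.load("f0.npy")
turn(S,10,14,11,tmax=.5)
E
```

```text
50 zc -10.1 z -9.05 fz 11.3 T [-0.79  0.17 -0.06] t 10.3
60 zc -11.0 z -9.23 fz 18.1 T [-1.07  0.29 -0.04] t 10.6
70 zc -10.0 z -8.91 fz 10.0 T [-0.77 -0.45 -0.  ] t 10.9
80 zc -11.0 z -9.16 fz 15.5 T [-1.06 -0.17  0.02] t 11.2
90 zc -10.5 z -9.01 fz 12.1 T [-0.82 -0.62 -0.03] t 11.4
100 zc -11.2 z -9.15 fz 15.7 T [-0.97 -0.65 -0.03] t 11.7
110 zc -10.6 z -8.97 fz 11.6 T [-0.75 -1.02 -0.03] t 12.0
120 zc -11.4 z -9.18 fz 18.7 T [-1.15 -0.44 -0.84] t 12.3
torque
```

The reaction torque jumped to 0.84 N m after about 90–120° of driven turn, which fits the hard stop. I ease off slightly, let the shell spring up and try a guarded lift.

```bash
python3 - <<'E'
from h import *
S=json.load(open("S.json")); B=np.load("f0.npy")
S["yaw"]-=4; S["z"]=B[8]-.0105
move_pose([S["x"],S["y"],S["z"]],down(np.radians(S["yaw"])))
print("eased",fz(B[:3]),np.round(np.array(read_ft_torque())-B[3:6],2))
movel([S["x"],S["y"],B[8]],vel=.03); print("up",np.round(read_ft_force()-B[:3],2),read_tool_pos()[2]-B[8])
for dz in (.002,.004,.007,.011):
    h=movel([S["x"],S["y"],B[8]+dz],vel=.02,f_stop=4.5); print(dz,h,np.round(read_ft_force()-B[:3],2),round((read_tool_pos()[2]-B[8])*1e3,2))
    if h or fz(B[:3])<-5: break
S["z"]=float(read_tool_pos()[2]); json.dump(S,open("S.json","w"))
print(read_time_s(),read_grip_width()*87)
p,d=snapshot("side"); cv2.imwrite("pics/c2.png",cv2.resize(p[130:290,170:370,::-1],None,fx=3,fy=3))
E
```

```text
eased 14.752811231496363 [-0.94 -0.66 -0.27]
up [ 3.96 -0.64  0.85] 9.458166733089524e-05
0.002 False [ 4.3   0.2  -0.65] 1.85
0.004 False [ 2.99  1.72 -2.94] 3.7
0.007 False [ 2.25  2.28 -4.32] 7.03
0.011 False [ 2.56  1.7  -3.01] 11.22
14.1917 63.564453718240365
```

View pics/c2.png

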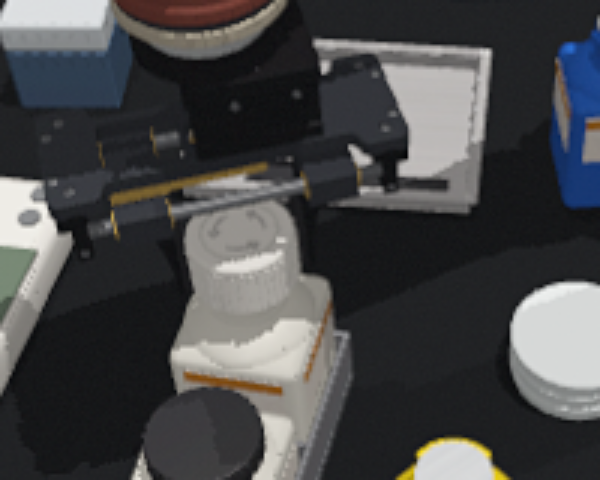

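The cap looks held between the fingers, at (245,245) in the crop, and the pull is only about 1 N absolute (cap weight; the jar would add over 6 N). I keep lifting, guarded, then look.

```bash
python3 - <<'E'
from h import *
S=json.load(open("S.json")); B=np.load("f0.npy")
h=movel([S["x"],S["y"],B[8]+.035],vel=.04,f_stop=4.5); print(h,np.round(read_ft_force(),2),read_tool_pos())
if not h:
    h=movel([S["x"],S["y"],B[8]+.11],vel=.1); print(np.round(read_ft_force(),2),read_tool_pos(),read_grip_width()*87)
print(read_time_s(),np.round(read_joint_pos(),2))
p,d=snapshot("side"); cv2.imwrite("pics/c3.png",cv2.resize(p[90:290,170:370,::-1],None,fx=3,fy=3))
E
```

```text
False [ 0.73  0.02 -2.43] [0.54494782 0.0908524  0.20291477]
[ 0.54 -0.67 -0.5 ] [0.54476472 0.09071907 0.27743714] 63.9086032659394
15.8917 [ 0.79  0.35 -1.27  1.61  0.34  1.44 -0.05]
```

View pics/c3.png

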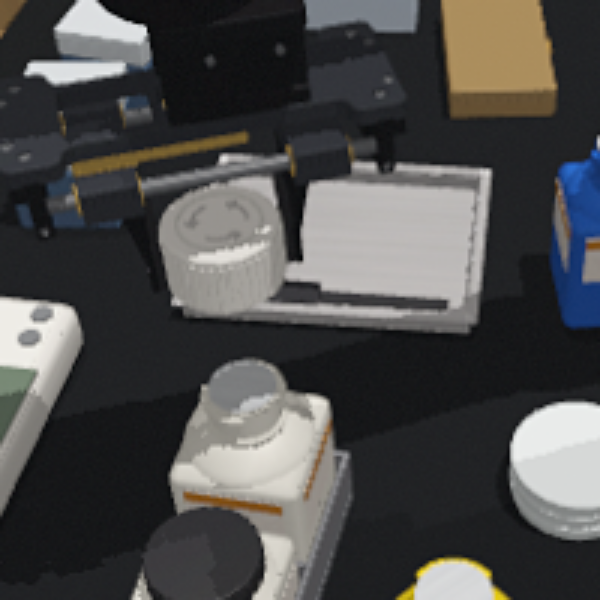

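The cap is off and held, at (222,245) in the crop; the jar stands open in its pocket with its mouth at (245,390). I refine the tray and scoop positions from the first images and go above the spot.

```bash
python3 - <<'E'
from h import *
def big(n,box,thr):
    p=np.load(f"{n}0.npz")["p"]; g=p.max(2); x0,x1,y0,y1=box; k=np.zeros((400,640),np.uint8); k[y0:y1,x0:x1]=g[y0:y1,x0:x1]>thr
    c=max(cv2.findContours(k,0,1)[0],key=cv2.contourArea); m=cv2.drawContours(k*0,[c],-1,1,-1); return g,c,m
for n,b in(("top",(335,440,95,205)),("side",(222,340,137,203))):
    g,c,m=big(n,b,70)
    P=ray(n,c.reshape(-1,2),.019)[:,:2]*1000; print(n,"tray",cv2.minAreaRect(P.astype(np.float32)))
    s=((g<70)&(cv2.erode(m,np.ones((9,9)))>0)).astype(np.uint8); v,u=np.nonzero(s); Q=ray(n,np.c_[u,v],.010)[:,:2]*1000
    print("scoop",cv2.minAreaRect(Q.astype(np.float32)),np.round(np.percentile(Q,[1,50,99],axis=0)).tolist())
B=np.load("f0.npy")
p=[.557,-.235,.20]
print(np.round(inverse_kinematics(p,down(np.radians(94))),2))
movel([B[6],B[7],.30],vel=.1); move_pose(p[:2]+[.25],down(np.radians(94)))
print(read_time_s(),read_tool_pos(),read_grip_width()*87,np.round(read_ft_force(),2))
E
```

```text
top tray ((557.12548828125, -210.15818786621094), (245.66156005859375, 195.7012481689453), 3.511925458908081)
scoop ((541.5547485351562, -144.02981567382812), (149.53675842285156, 25.191425323486328), 3.863802194595337) [[469.0, -154.0], [579.0, -141.0], [615.0, -128.0]]
side tray ((555.265869140625, -193.39666748046875), (244.19992065429688, 228.52349853515625), 3.738618850708008)
scoop ((537.697021484375, -144.82928466796875), (158.87890625, 23.203397750854492), 2.800992012023926) [[460.0, -154.0], [565.0, -143.0], [616.0, -131.0]]
[ 1.17  0.5  -1.13  1.59  0.46  1.34  0.06]
17.5583 [ 0.55763203 -0.23262337  0.25053278] 63.695425245742 [-0.22 -0.09 -0.53]
```

```bash
python3 - <<'E'
from h import *
print("blue top",ray("top",[[401,229]],.17))
x,y=.587,-.228
movel([x,y,.10],vel=.1); movel([x,y,.045],vel=.06); f0=np.array(read_ft_force())
h=movel([x,y,.018],vel=.015,f_stop=3); print(h,read_tool_pos(),np.round(read_ft_force()-f0,2),read_time_s())
p,d=snapshot("side"); cv2.imwrite("pics/c4.png",cv2.resize(p[60:260,200:400,::-1],None,fx=3,fy=3))
E
```

```text
blue top [[ 0.32710779 -0.18489402  0.17      ]]
True [ 0.58697051 -0.22801213  0.0272327 ] [-0.55  1.3   7.01] 21.4583
```

View pics/c4.png

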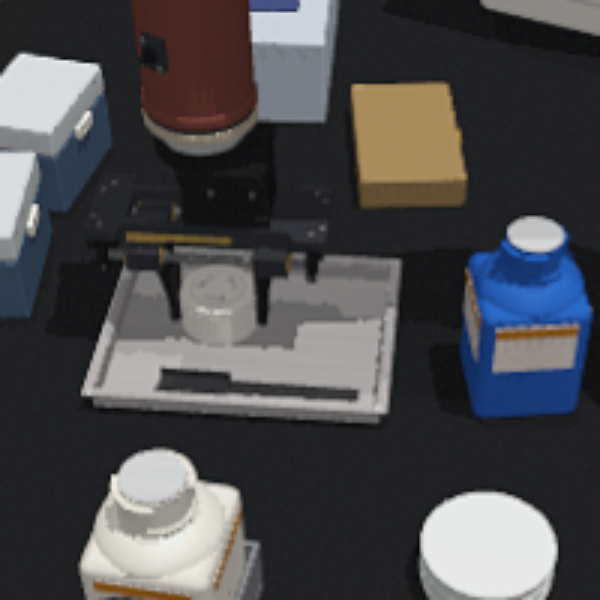

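The cap is on the tray floor, at (218,305) in the crop, clear of the scoop at (250,385). Contact came at TCP z = 27 mm, as expected. I release and retreat straight up.

```bash
python3 - <<'E'
from h import *
release(); movel([.587,-.228,.10],vel=.08); movel([.587,-.228,.26],vel=.15); move_pose([.30,-.60,.30],down(np.radians(30))); dwell(.3)
print(read_time_s(),np.round(read_ft_force(),2))
I=[]
for n in("top","side"):
    p,d=snapshot(n); np.savez(f"{n}2.npz",p=p,d=d); I.append(p[:,:,::-1])
    q=np.load(f"{n}0.npz"); df=np.abs(p.astype(int)-q["p"]).max(2)
    W=cloud(n,d); 
    m=(W[...,2]>.028)&(abs(W[...,0]-.587)<.06)&(abs(W[...,1]+.228)<.06); print(n,"cap on tray",np.round(np.nanmean(W[m],0),3),"top z",np.nanpercentile(W[m][:,2],80))
    r=(W[...,2]>.148)&(abs(W[...,0]-.545)<.06)&(abs(W[...,1]-.091)<.06); print("jar rim",r.sum(),np.nanmean(W[r],0))
a=I[0][90:250,170:450];b=I[1][130:390,170:400]
cv2.imwrite("pics/fin.png",np.hstack([cv2.resize(a,(440,252)),np.zeros((252,0,3),np.uint8)]) if 0 else np.hstack([cv2.copyMakeBorder(cv2.resize(a,(440,252)),0,148,0,0,0),cv2.resize(b,(354,400))]))
E
```

```text
26.5417 [-0.28  0.71  0.82]
top cap on tray [ 0.584 -0.225  0.04 ] top z 0.04237311270207038
jar rim 322 [0.5458625  0.08891892 0.15751175]
side cap on tray [ 0.586 -0.219  0.037] top z 0.03942265979148289
jar rim 465 [0.54621239 0.09400927 0.15556805]
```

View pics/fin.png

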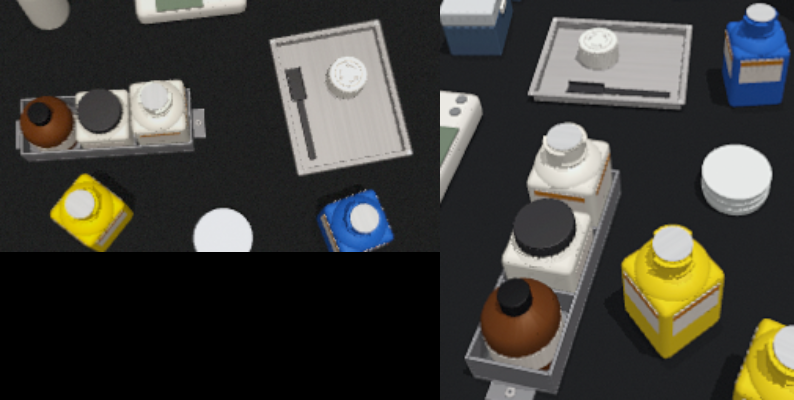

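The final view shows the cap upright on the tray floor, at (347,77) in the top crop and (598,47) in the side crop. The jar is open and standing, the scoop and both other bottles look unmoved, and the arm is clear.

```bash
python3 -c "
from cell import *
job_done(); print(read_time_s())"
```

```text
the job is handed in; nothing more can be done
the job is handed in; nothing more can be done
```

The jar is open and its cap stands open side down on the tray floor, clear of the scoop. I handed the job in shortly after 26.5 s on the robot's clock; the limit is 64 s.

- **Opening:** I gripped the cap at 45 N and pushed it down about 9 mm. I turned it anticlockwise with about 7–19 N of downward push, until the torque rose to 0.84 N m at the stop. A guarded lift showed only a small pull (about 2 N or less), so the jar was not coming up with the cap.
- **Placing:** I lowered the cap until it touched the tray floor. The stop was set at 3 N and the force read 7 N once the arm had stopped. I then released it and moved the arm clear.
- **Last checks:** The cap's top measured 39–42 mm above the bench (40 mm expected). The jar's rim measured about 156–158 mm (158 mm expected), so it is standing in its pocket. In the final pictures the scoop, low jar and amber bottle look unmoved; I judged that by eye only.
- **Disagreements:** The two cameras differed by about 5 mm in y on the jar and cap. The side view also gave a poor tray outline, so I used the top view and the scoop position instead.

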